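Clear the parts case and hold its lid at the balance point

TASK

The yellow ear defenders standing on the green parts case are in the way: lift them off and hang them by the headband over the steel rail, left hanging freely and still while the lid is still shut. Then take the case's lid by its bar handle, swing it up to its balance point a little short of upright, where it would tip neither shut nor open, and finish with the gripper still gripping the handle and holding the lid steady there for a colleague to fit a lid stay. Do not let the lid go over backwards, and leave the other things on the bench where they are.

Things in the scene. Friction and masses are not known exactly. Their poses are not given: they have to be found in the camera images.
- case: Green steel parts case fixed to the bench, 180 (x) x 260 (y) mm, box 80 mm high, hinged lid 40 mm high on top (shut top 120 mm above the bench). Origin: centre of its underside; its -x side (handle side) faces roughly the robot, z up. It stands to the robot's left or right, the rail on the other side.
- lid (a joint): Lid angle in rad: 0 shut, growing as the handle side swings up and away from the robot, stop at 1.9. Free hinge (no spring, next to no friction); lid with handle 0.68 kg. At 1.30 rad (74 degrees) its centre of mass is right above the hinge line: the balance point. Below it falls shut, above it falls open.
- lid_hinge (a point): Middle of the lid's hinge line: on the case's far rim, at (90, 0, 80) mm in the case's frame. The hinge line runs along the case's y axis. This frame turns with the lid.
- handle_mid (a point): The lid's bar handle: round black bar 14 mm thick along the case's y axis, 106 mm free between two steel arms, 38 mm clear of the lid's front face. This point: mid-bar, (-225, 0, 20) mm from the hinge in the lid's frame: 100 mm above the bench shut, 302 mm at balance. Pinch it from above across the bar; it turns in the pinch as the lid swings, so the gripper can point down all the way.
- ears: Ear defenders, one stiff frame, 0.18 to 0.26 kg: black headband arch, two yellow cups, 170 (x) x 70 (y) x 150 (z) mm, standing upright on the shut lid on the flat lower ends of the cups. Origin: midway between the cups at their underside; z up through the crown; x from cup to cup, y across the band's width. Clear gap between the cup pads 94 mm.
- ears_crown (a point): Top of the headband's crown, 150 mm above the cups' underside. The crown is a straight padded bar 32 mm wide (y), 18 mm thick (z), 56 mm long (x): pinch it across y from above with the fingertips no more than about 12 mm below this point, so that the rail fits beneath.
- ears_seat (a point): Underside of the crown, 18 mm below its top: the face that rests on the rail. The cups' lower ends are 132 mm below it.
- rail: Steel hanging rail fixed to the bench: a round bar 16 mm thick along its y axis, centreline 165 mm above the bench, between two blue posts at y = +-125 mm (18 mm thick, 172 mm high, flat feet). Origin on the bench under the bar's middle. The ear defenders hang with their x axis across the bar, a cup on either side.
- rail_mid (a point): Middle of the rail's bar, on its centreline, 165 mm above the bench; y along the bar, z up.
- tin: Bystander: open metal tin, 60 mm across, 50 mm high, between case and rail; origin centre of underside. To be left alone.
- notebook: Bystander: yellow notebook lying flat, 70 x 100 x 14 mm; origin centre of underside. To be left alone.
- bracket: Bystander: steel angle bracket, 50 x 140 x 50 mm high; origin centre of underside. To be left alone.
- can: Bystander: red spray can 62 mm across, 150 mm high; origin centre of underside. To be left alone.
- wrench: Bystander: wrench lying flat near the robot. To be left alone.
- driver: Bystander: screwdriver lying flat near the robot. To be left alone.

How it is judged:
By the outcome, as a careful person would: the job done as asked, in the order asked, and still so for the second after the job is handed in, while the arm keeps its last pose, push and grip.
It also fails if it takes over 61 s, if anything falls off the work surface, if the arm or the gripper's body presses on something with over 40 N, if the wrist force passes 120 N, or if a joint passes its speed limit or range.

ROBOT

A 7-joint arm with a two-finger parallel gripper is mounted at the origin on the work surface. World frame = base frame: x ahead of the robot, y to its left, z up, the work surface at z = 0. Lengths are in m, angles in rad, forces in N, time in s.
With the tool pointing down it reaches from about 0.35 to 0.9 m from the base axis. Payload 7.2 kg.
Tool frame: the origin (TCP) lies midway between the tips of the shut fingers; the grasp point (between the pads) lies 19 mm behind it; z points along the fingers, y is the line along which they close (so a half turn about z gives the same grasp; the last joint's range is limited). The gripper opens to 88 mm and grips with 3 to 60 N. Pads are 20 mm wide; open, the fingers measure 115 mm over their backs; the gripper's body (75 mm by 178 mm) begins 61 mm behind the grasp point.
Start: joints at [1.075, 0.411, -0.013, 1.596, 0.006, 1.134, -0.082], TCP at [0.259, -0.569, 0.223] pointing down, gripper open.
Joint ranges: [-2.95, 2.95], [-0.29, 1.99], [-1.47, 1.44], [0.14, 2.54], [-1.03, 4.17], [0.13, 1.85], [-2.86, 2.86]. Speed limits (rad/s): [2.39, 2.39, 3.01, 3.01, 3.14, 3.14, 3.14].

INTERFACE

Orientations are given as a unit quaternion [x, y, z, w].
In Python, from plant import r gives the robot as it stands.
- The arm moves only by the shell command python3 -m inch 'ROWS' [FORCE]. ROWS is text: rows parted by semicolons, each of 7 numbers parted by spaces: the shift along the tool's x, y, z in cm, then the turn, a rotation vector about the tool's x, y, z in degrees, then the finger opening in cm, from 0 to 8.78. A call has 1 to 20 rows; each row shifts and turns the commanded pose from where the row before left it, along the tool's axes as they then stand; what a row does not reach is not made up. A row lasts 1/10 s, in which the tool goes at most 50 mm and 8.59 degrees, less where a joint would pass 70% of its speed; a pose out of reach is approached as far as the arm can. A call with a gripper value outside its range is refused whole. The fingers move at their own pace and stop on an object; FORCE is the grip in N (left out, the last holds). Time passes only in rows, so rows that do not move let the fingers close. It gives the time, the measured TCP pose, the force, the opening and the grip force at its end, in the units of the state.
- r.get_state(): the state, without advancing time (a new reading comes with each control period).
- r.camera(name): name is "side" or "top" or "wrist"; returns (picture, depth): 384x512x3 uint8, blue, green, red; 384x512 float32, m along the optical axis (not along the pixel's ray), 0 where there is no reading.
- r.camera_params(name): a dict with "fx", "fy", "cx", "cy" (pixels), "dist" ([k1, k2, p1, p2, k3] as OpenCV has them; the pictures are not rectified), "world_to_cam" (4x4, takes a point from world to camera coordinates). Camera axes: x right, y up, looking along -z (the intrinsics and any distortion apply to the point x, -y, -z); pixel columns grow to the right and rows downward; lengths in m; the calibration is good to about 2 mm. A picture is of the moment at which its call begins: read the wrist's pose just before it. camera_params takes no time and is no camera call; for the wrist camera it gives the pose at the moment of the call.
- r.hand_in(): hands the job in; it is judged then, once.
The state is a dict: "clock": time; "q": joint angles; "joint_vel": joint speeds; "joint_torque": joint torques, N m; "eef_pos": TCP position; "orientation": TCP orientation; "force": force on the tool from outside, world axes, zero at the start; "moment": the same for the moment, N m; "grip_width": finger opening in m; "gripper_force": force on a finger pad.
Only numpy, scipy, OpenCV 4.12 (cv2) and the standard library are available. Lean on these libraries where they do the work, as an engineer would, in place of code of your own. Each camera call takes 0.05 s, during which the arm holds its last target. There are 200 camera calls.

## Working session

There is one attempt and no reset: what is moved stays moved. The work goes in short steps, Python scripts to look and compute and a shell command to move; the robot and the scene stay as the last step left them, time stands still between calls to the robot, and variables do not carry over. Pictures are saved under pics/ and viewed, at most 10 in all, crops included, and the job is handed in when it is done.

```bash
mkdir -p pics; ls; cat > h.py <<'E'
import numpy as np, cv2
from plant import r
def pix2w(P,u,v,d=None,z=None):
    K=np.array([[P['fx'],0,P['cx']],[0,P['fy'],P['cy']],[0,0,1]])
    n=cv2.undistortPoints(np.array([[[u,v]]],float),K,np.array(P['dist'],float))[0,0]
    T=np.linalg.inv(np.array(P['world_to_cam']))
    ray=T[:3,:3]@np.array([n[0],-n[1],-1]); o=T[:3,3]
    if d is None: d=(z-o[2])/ray[2]
    return o+ray*d
def cloud(P,D):
    h,w=D.shape; K=np.array([[P['fx'],0,P['cx']],[0,P['fy'],P['cy']],[0,0,1]])
    uv=np.stack(np.meshgrid(np.arange(w),np.arange(h)),-1).reshape(-1,1,2).astype(float)
    n=cv2.undistortPoints(uv,K,np.array(P['dist'],float))[:,0]
    d=D.reshape(-1)
    c=np.stack([n[:,0]*d,-n[:,1]*d,-d,np.ones_like(d)],-1)
    W=(c@np.linalg.inv(np.array(P['world_to_cam'])).T)[:,:3]
    W[d==0]=np.nan
    return W.reshape(h,w,3)
E
python3 - <<'E'
from h import *
s=r.get_state(); print(s)
ims=[]
for n in ('top','side'):
    P=r.camera_params(n); a,d=r.camera(n); np.savez(n+'0.npz',a=a,d=d,W=cloud(P,d)); 
    print(n,np.linalg.inv(np.array(P['world_to_cam'])).round(3).tolist(),P['fx'])
    cv2.imwrite(f'pics/{n}0.png',cv2.resize(a,(800,600),interpolation=cv2.INTER_CUBIC))
E
```

```text
pics
{'clock': 0.0, 'q': array([ 1.07478818,  0.41188806, -0.01269491,  1.59700892,  0.00560346,
        1.13431898, -0.08219782]), 'joint_vel': array([-0.00012731,  0.00079644,  0.00028932, -0.00133037,  0.00014358,
       -0.00174765,  0.00066198]), 'joint_torque': array([ 1.68254996e-03, -5.87956274e+01,  6.42739814e-01, -2.91079473e+01,
       -5.37164428e-02,  1.84442714e-02,  1.66024042e-04]), 'eef_pos': array([ 0.25904431, -0.56824389,  0.22183094]), 'orientation': array([ 9.77207994e-01,  2.12282609e-01, -2.27904488e-04, -7.60439912e-04]), 'force': array([0.12235004, 0.65671899, 0.6025895 ]), 'moment': array([-0.03104388,  0.01256331,  0.04474635]), 'gripper_force': 0.0, 'grip_width': 0.08775466572390497}
top [[-0.058, 0.976, -0.209, 0.358], [-0.998, -0.058, 0.008, -0.005], [-0.004, 0.209, 0.978, 1.076], [0.0, 0.0, 0.0, 1.0]] 352.8509062720852
side [[-0.813, 0.356, -0.46, 0.03], [-0.582, -0.522, 0.624, 0.684], [-0.018, 0.775, 0.632, 0.864], [0.0, 0.0, 0.0, 1.0]] 460.74008526665034
```

View pics/top0.png

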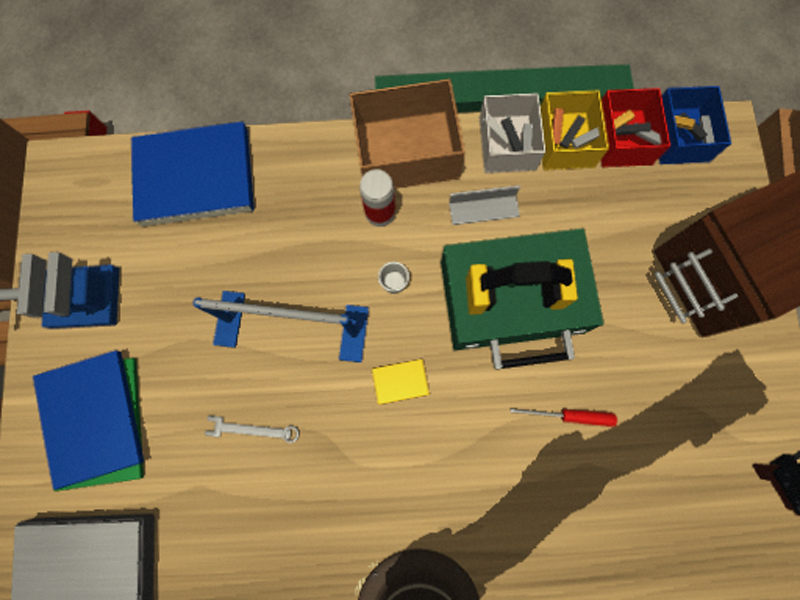

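View pics/side0.png

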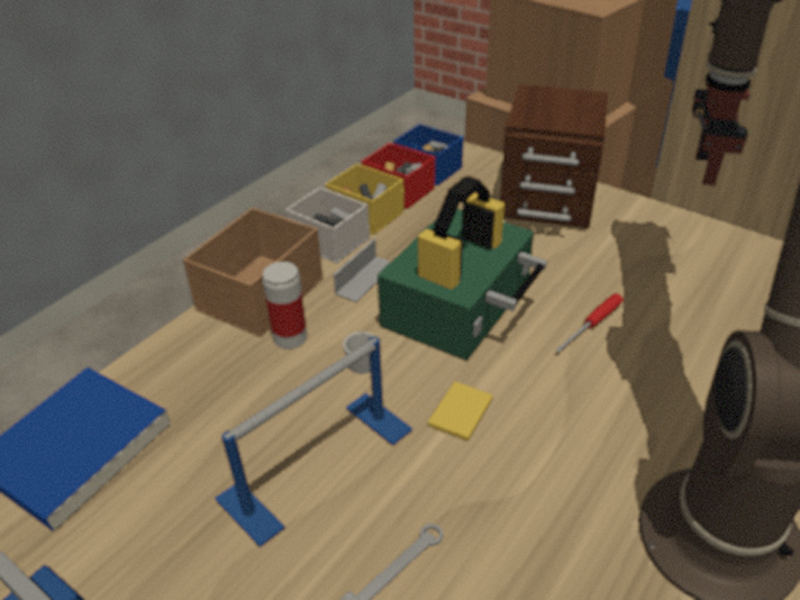

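The top view shows the case at about (525,290) with the ears' crown at about (528,270), the cups at (480,288) and (566,280), and the handle bar at about (535,360). The rail runs from (198,302) to (352,318). The tin is at (394,277), the notebook at (400,381) and the can at (377,195). The side view agrees: ears upright on the case, rail free.

```bash
python3 - <<'E'
from h import *
for n in ('top','side'):
    f=np.load(n+'0.npz'); W=f['W'].reshape(-1,3); A=f['a'].reshape(-1,3).astype(int)
    P=r.camera_params(n)
    def fit(name,m,two=True):
        p=W[m]
        if len(p)<5: print(n,name,'few',len(p)); return
        c,(w,h),a=cv2.minAreaRect((p[:,:2]*1000).astype(np.float32))
        print(n,name,len(p),'rect c',np.round(c,0),'size',round(w),round(h),'ang',round(a,1),'mean',(p.mean(0)*1000).round(0),'zmed',round(np.median(p[:,2])*1000), 'z95',round(np.percentile(p[:,2],95)*1000))
    x,y,z=W.T; b,g,rr=A.T
    C=(x>.35)&(x<.8)
    fit('rail',C&(z>.15)&(z<.19)&(y>.02)&(y<.45)&(abs(b-rr)<40))
    fit('crown',C&(z>.255)&(z<.29)&(y<0)&(y>-.45))
    fit('cups',C&(z>.19)&(z<.25)&(y<0)&(y>-.45)&(rr>b+60)&(x<.68))
    fit('lidtop',C&(z>.11)&(z<.13)&(y<0)&(y>-.45)&(g>rr+15))
    fit('handle',C&(z>.085)&(z<.12)&(y<0)&(y>-.45)&(x<.52)&(abs(g-rr)<25)&(g<70))
    fit('tin',C&(z>.03)&(z<.07)&(y<.1)&(y>-.06)&(x>.5))
    fit('noteb',(x<.5)&(x>.3)&(z>.005)&(z<.03)&(y<.1)&(y>-.1)&(rr>b+80)&(g>150))
P=r.camera_params('top')
for nm,u,v,zz in [('railL',198,302,.173),('railR',352,318,.173),('crown',528,270,.27),('hL',498,366,.107),('hR',572,358,.107),('lidFL',455,349,.12),('lidFR',604,324,.12),('lidBL',443,246,.12),('lidBR',585,230,.12),('tin',394,268,.05),('can',377,182,.15)]:
    print(nm,(pix2w(P,u*.64,v*.64,z=zz)*1000).round(0))
E
```

```text
top rail 715 rect c [601. 131.] size 198 399 ang 36.1 mean [585. 180. 167.] zmed 171 z95 175
top crown 482 rect c [ 556. -202.] size 92 32 ang 90.0 mean [ 554. -200.  268.] zmed 270 z95 273
top cups 432 rect c [ 555. -204.] size 69 169 ang 0.1 mean [ 552. -194.  205.] zmed 205 z95 208
top lidtop 4206 rect c [ 570. -222.] size 180 260 ang 4.1 mean [ 566. -220.  121.] zmed 121 z95 124
top handle 325 rect c [ 463. -219.] size 258 84 ang 83.4 mean [ 451. -230.  104.] zmed 106 z95 112
top tin 232 rect c [627.  29.] size 100 254 ang 81.0 mean [657.  20.  48.] zmed 49 z95 66
top noteb 813 rect c [401.   6.] size 193 191 ang 1.9 mean [416.   7.  14.] zmed 14 z95 18
side rail 1031 rect c [601. 134.] size 196 402 ang 35.9 mean [567. 203. 168.] zmed 171 z95 175
side crown 294 rect c [ 556. -200.] size 34 90 ang 2.1 mean [ 552. -192.  267.] zmed 269 z95 272
side cups 405 rect c [ 555. -202.] size 175 72 ang 90.0 mean [ 549. -173.  202.] zmed 204 z95 208
side lidtop 2107 rect c [ 570. -217.] size 179 265 ang 4.0 mean [ 545. -183.  120.] zmed 120 z95 123
side handle 505 rect c [ 465. -215.] size 258 83 ang 83.8 mean [ 474. -180.  102.] zmed 104 z95 114
side tin 426 rect c [639.  31.] size 101 278 ang 82.0 mean [688.  36.  48.] zmed 47 z95 67
side noteb 791 rect c [419.  10.] size 69 102 ang 8.0 mean [418.  11.  14.] zmed 14 z95 17
railL [560. 338. 173.]
railR [517.  80. 173.]
crown [ 558. -198.  270.]
hL [ 428. -166.  107.]
hR [ 434. -298.  107.]
lidFL [461. -92. 120.]
lidFR [ 489. -358.  120.]
lidBL [649. -85. 120.]
lidBR [ 664. -346.  120.]
tin [631.   7.  50.]
can [767.  28. 150.]
```

```bash
python3 - <<'E'
from h import *
for n in ('top','side'):
    f=np.load(n+'0.npz'); W=f['W'].reshape(-1,3)
    x,y,z=W.T
    a,b=np.array([.517,.080]),np.array([.560,.338]); u=(b-a)/np.linalg.norm(b-a)
    s=(W[:,:2]-a)@u; t=(W[:,:2]-a)@np.array([-u[1],u[0]])
    m=(abs(t)<.03)&(s>.03)&(s<.22)&(z>.160)&(z<.18)
    v=cv2.fitLine(W[m][:,:2].astype(np.float32),cv2.DIST_HUBER,0,.01,.01).ravel()
    print(n,m.sum(),'yaxis az',np.degrees(np.arctan2(v[1],v[0])),'pt',v[2:], 'at y=.21 x=',v[2]+(0.21-v[3])*v[0]/v[1],'z95',np.percentile(z[m],95))
    pm=(abs(t)<.03)&(s>-.05)&(s<.32)&(z>.13)&(z<.178)
    print('extent s',np.percentile(s[pm],[0.5,99.5]), 'mid',a+u*np.mean(np.percentile(s[pm],[.5,99.5])))
E
python3 -m inch '0 0 -2 0 0 -8.2 6;0 0 -2 0 0 -8.2 6;0 0 -2 0 0 -8.2 6;0 0 -2 0 0 -8.2 6;0 0 -2 0 0 -8.2 6;0 0 -2 0 0 -8.2 6;0 0 -2 0 0 -8.2 6;0 0 0 0 0 -8.1 6;0 0 0 0 0 0 6' 20
```

```text
top 430 yaxis az 79.79869 pt [0.54104245 0.23362195] at y=.21 x= 0.5367916 z95 0.17526626439675203
extent s [0.00468684 0.26874893] mid [0.53947628 0.21485769]
side 619 yaxis az 80.3237 pt [0.5380578  0.23867266] at y=.21 x= 0.5331689 z95 0.17428113372256057
extent s [0.0104688  0.27451804] mid [0.54042577 0.22055464]
clock: 1.0
eef_pos: [0.2592, -0.5687, 0.3628]
orientation: [0.706, 0.708, 0.0, 0.0]
force: [0.4, 0.2, -0.6]
grip_width: 0.0602
gripper_force: 0.0
```

```bash
python3 -m inch '2.63 2.11 0 0 0 0 6;2.63 2.11 0 0 0 0 6;2.63 2.11 0 0 0 0 6;2.63 2.11 0 0 0 0 6;2.63 2.11 0 0 0 0 6;2.63 2.11 0 0 0 0 6;2.63 2.11 0 0 0 0 6;2.63 2.11 0 0 0 0 6;2.63 2.11 0 0 0 0 6;2.63 2.11 0 0 0 0 6;2.63 2.11 0 0 0 0 6;2.63 2.11 0 0 0 0 6;2.63 2.11 0 0 0 0 6;2.63 2.11 0 0 0 0 6;0 0 0 0 0 0 6;0 0 0 0 0 0 6'
```

```text
clock: 2.6
eef_pos: [0.5545, -0.1998, 0.3616]
orientation: [0.708, 0.707, -0.0, -0.001]
force: [-0.5, -0.9, -0.7]
grip_width: 0.06
gripper_force: 0.0
```

```bash
python3 - <<'E'
from h import *
P=r.camera_params('wrist'); a,d=r.camera('wrist'); W=cloud(P,d)
cv2.imwrite('pics/w1.png',a)
x,y,z=W.reshape(-1,3).T
for lo,hi in ((.255,.29),(.19,.25),(.11,.13)):
    m=(z>lo)&(z<hi)&(x>.4)&(x<.75)&(y<-.05)&(y>-.4)
    p=W.reshape(-1,3)[m]
    if len(p)>5: print(lo,len(p),cv2.minAreaRect((p[:,:2]*1000).astype(np.float32)),np.median(p,0), p.max(0))
E
```

```text
0.255 3344 ((556.36279296875, -202.49639892578125), (31.47944450378418, 89.7740707397461), 0.9144185781478882) [ 0.55671781 -0.19712517  0.26982105] [ 0.57247671 -0.15752898  0.27306106]
0.19 4093 ((556.2478637695312, -202.49871826171875), (70.7437515258789, 168.50482177734375), 0.1388414204120636) [ 0.55594325 -0.14561421  0.20529842] [ 0.59181167 -0.118314    0.24999721]
0.11 17434 ((546.2819213867188, -220.8046417236328), (232.0362091064453, 260.677978515625), 4.039064884185791) [ 0.59059692 -0.19184642  0.12035535] [ 0.66633784 -0.08357578  0.12972337]
```

View pics/w1.png

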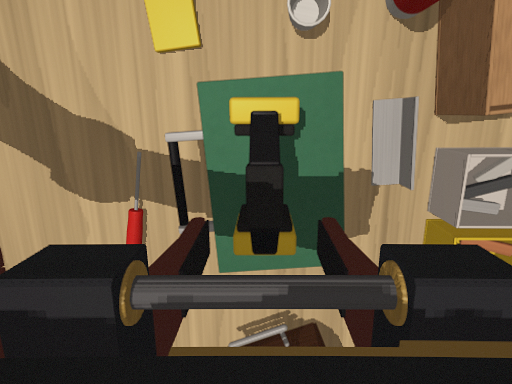

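The wrist picture shows the crown at about (265,185), square between the fingers, with the cups at (265,110) and (265,240). It is measured at (556,-202.5) mm, top 270 mm, which fits the sizes given.

```bash
python3 -m inch '-0.2 0.15 1.5 0 0 0 6;0 0 2 0 0 0 6;0 0 2 0 0 0 6;0 0 1.5 0 0 0 6;0 0 1 0 0 0 6;0 0 1 0 0 0 6;0 0 1.1 0 0 0 6;0 0 0 0 0 0 6;0 0 0 0 0 0 6;0 0 0 0 0 0 2;0 0 0 0 0 0 2;0 0 0 0 0 0 2;0 0 0 0 0 0 2;0 0 0 0 0 0 2;0 0 0 0 0 0 2;0 0 0 0 0 0 2' 30
```

```text
clock: 4.25
eef_pos: [0.5562, -0.2024, 0.2619]
orientation: [0.707, 0.707, 0.0, 0.0]
force: [-0.2, 0.2, 3.1]
grip_width: 0.0319
gripper_force: 30.0
```

```bash
python3 -m inch '0 0 -0.5 0 0 0 2;0 0 -0.5 0 0 0 2;0 0 -1 0 0 0 2;0 0 -1.5 0 0 0 2;0 0 -1.5 0 0 0 2;0 0 -1.5 0 0 0 2;0 0 -1.5 0 0 0 2;0 0 -1 0 0 0 2;0 0 -0.5 0 0 0 2;0 0 -0.5 0 0 0 2;0 0 0 0 0 0 2;0 0 0 0 0 0 2'; python3 -c "
from plant import r;print(r.get_state()['force'],r.get_state()['moment'],r.get_state()['q'])"
```

```text
clock: 5.45
eef_pos: [0.5559, -0.2024, 0.3612]
orientation: [0.707, 0.707, -0.0, -0.0]
force: [0.2, 0.0, -3.0]
grip_width: 0.032
gripper_force: 30.0
[ 0.20448167  0.04287979 -2.99606756] [-0.03971333 -0.01397828 -0.0421728 ] [ 0.60718541  0.31047275 -0.45535359  1.44540051  0.13629889  1.41775967
  0.15011114]
```

```bash
python3 -m inch '1 -0.1 0 0 0 0 2;2 -0.1 0 0 0 0 2;3 -0.1 0 0 0 0 2;3 -0.1 0 0 0 0 2;3 -0.2 0 0 0 0 2;3 -0.2 0 0 0 0 2;3 -0.2 0 0 0 0 2;3 -0.2 0 0 0 0 2;3 -0.2 0 0 0 0 2;3 -0.1 0 0 0 0 2;3 -0.1 0 0 0 0 2;3 -0.1 0 0 0 0 2;3 -0.1 0 0 0 0 2;2.5 -0.1 0 0 0 0 2;2 -0.1 0 0 0 0 2;1 0 0 0 0 0 2;0 0 0 0 0 0 2;0 0 0 0 0 0 2'; python3 -m inch '0 0 0 0 0 -3 2;0 0 0 0 0 -6 2;0 0 0 0 0 -7 2;0 0 0 0 0 -8 2;0 0 0 0 0 -8 2;0 0 0 0 0 -8 2;0 0 0 0 0 -8 2;0 0 0 0 0 -8 2;0 0 0 0 0 -8 2;0 0 0 0 0 -7 2;0 0 0 0 0 -6 2;0 0 0 0 0 -3 2;0 0 0 0 0 0 2;0 0 0 0 0 0 2;0 0 0 0 0 0 2'
python3 - <<'E'
from h import *
P=r.camera_params('side'); a,d=r.camera('side'); W=cloud(P,d)
s=r.get_state(); print(s['q'],s['eef_pos'])
Pw=r.camera_params('wrist'); aw,dw=r.camera('wrist'); Ww=cloud(Pw,dw)
cv2.imwrite('pics/s2.png',np.hstack([cv2.resize(a,(400,300)),cv2.resize(aw,(400,300))]))
for n,W in (('side',W),('wrist',Ww)):
    p=W.reshape(-1,3); x,y,z=p.T
    m=(abs(x-.536)<.08)&(abs(y-.213)<.11)&(z>.155)&(z<.18)
    if m.sum()>20:
        v=cv2.fitLine(p[m][:,:2].astype(np.float32),cv2.DIST_HUBER,0,.01,.01).ravel()
        print(n,m.sum(),np.degrees(np.arctan2(v[1],v[0])),'x at .213',v[2]+(0.213-v[3])*v[0]/v[1],np.percentile(z[m],95))
    m=(abs(x-.536)<.12)&(abs(y-.213)<.12)&(z>.21)&(z<.35)
    q=p[m]; print(n,'ears zmin',np.percentile(q[:,2],1) if len(q) else None)
E
```

```text
clock: 7.25
eef_pos: [0.5361, 0.2117, 0.3614]
orientation: [0.707, 0.707, -0.0, 0.0]
force: [0.2, -0.2, -2.9]
grip_width: 0.0315
gripper_force: 30.0
clock: 8.75
eef_pos: [0.5362, 0.2119, 0.3616]
orientation: [0.088, 0.996, -0.0, 0.0]
force: [0.6, -1.0, -2.1]
grip_width: 0.0317
gripper_force: 30.0
[ 0.2074237   0.37661542 -0.92355192  1.4616323   0.30033429  1.45144074
  0.67702583] [0.53612481 0.21214902 0.3616853 ]
side 438 80.10832 x at .213 0.53362036 0.17473268825308227
side ears zmin 0.22530866127187713
wrist 1981 80.069496 x at .213 0.5371884 0.17392260622971217
wrist ears zmin 0.2987683098745753
```

View pics/s2.png

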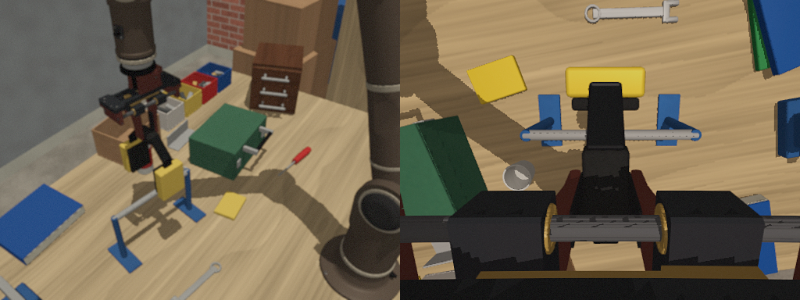

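Left: ears held above the rail, a cup on either side. Right (wrist): rail at row 135 runs parallel to the cups, squarely below the crown at (605,150), and both posts are clear. Lowering.

```bash
python3 -m inch '0 0 0.5 0 0 0 2;0 0 1 0 0 0 2;0 0 1.5 0 0 0 2;0 0 1.5 0 0 0 2;0 0 1.5 0 0 0 2;0 0 1.5 0 0 0 2;0 0 1.5 0 0 0 2;0 0 1.5 0 0 0 2;0 0 1.5 0 0 0 2;0 0 1.5 0 0 0 2;0 0 1.5 0 0 0 2;0 0 1 0 0 0 2;0 0 0.5 0 0 0 2;0 0 0.5 0 0 0 2;0 0 0.3 0 0 0 2;0 0 0.2 0 0 0 2;0 0 0.1 0 0 0 2;0 0 0 0 0 0 2;0 0 0 0 0 0 2'
```

```text
clock: 10.75
eef_pos: [0.5362, 0.2126, 0.1859]
orientation: [0.087, 0.996, 0.0, 0.0]
force: [-0.1, 0.7, -2.4]
grip_width: 0.0317
gripper_force: 30.0
```

```bash
python3 -m inch '0 0 0.1 0 0 0 2;0 0 0.1 0 0 0 2;0 0 0 0 0 0 2;0 0 0 0 0 0 2'; python3 -m inch '0 0 0.1 0 0 0 2;0 0 0 0 0 0 2;0 0 0 0 0 0 2'
```

```text
clock: 11.15
eef_pos: [0.536, 0.2126, 0.1836]
orientation: [0.087, 0.996, -0.0, -0.0]
force: [0.2, 0.7, -3.3]
grip_width: 0.0318
gripper_force: 30.0
clock: 11.45
eef_pos: [0.5361, 0.2127, 0.1828]
orientation: [0.087, 0.996, 0.0, 0.0]
force: [-0.6, 0.3, 0.1]
grip_width: 0.0315
gripper_force: 30.0
```

```bash
python3 -m inch '0 0 0 0 0 0 3.3;0 0 0 0 0 0 3.5;0 0 0 0 0 0 3.8;0 0 0 0 0 0 4.3;0 0 0 0 0 0 5;0 0 0 0 0 0 6;0 0 0 0 0 0 6;0 0 0 0 0 0 6;0 0 -0.3 0 0 0 6;0 0 -0.7 0 0 0 6;0 0 -1.5 0 0 0 6;0 0 -2 0 0 0 6;0 0 -3 0 0 0 6;0 0 -4 0 0 0 6;0 0 -4 0 0 0 6;0 0 -2 0 0 0 6;0 0 0 0 0 0 6;0 0 0 0 0 0 6'
python3 - <<'E'
from h import *
P=r.camera_params('side'); a,d=r.camera('side')
Pw=r.camera_params('wrist'); aw,dw=r.camera('wrist'); W=cloud(Pw,dw).reshape(-1,3)
x,y,z=W.T; R=(abs(x-.536)<.13)&(abs(y-.213)<.1)
m=R&(z>.18)&(z<.2); print('crown',m.sum(),cv2.minAreaRect((W[m][:,:2]*1000).astype(np.float32)),np.median(W[m],0))
for sgn in (-1,1):
    m=R&(z>.1)&(z<.15)&(sgn*(x-.536)>.03); 
    if m.sum(): print('cup',sgn,m.sum(),np.percentile(z[m],[50,95]))
cv2.imwrite('pics/s3.png',np.hstack([cv2.resize(a,(400,300)),cv2.resize(aw,(400,300))]))
E
```

```text
clock: 13.25
eef_pos: [0.5359, 0.2127, 0.3583]
orientation: [0.087, 0.996, 0.0, 0.001]
force: [0.4, 0.8, -0.8]
grip_width: 0.0597
gripper_force: 0.0
crown 1987 ((537.8135375976562, 212.68353271484375), (31.281396865844727, 82.57498931884766), 80.75726318359375) [0.53417001 0.21343157 0.19084607]
cup -1 1292 [0.12470858 0.14761278]
cup 1 948 [0.12643987 0.12836869]
```

View pics/s3.png

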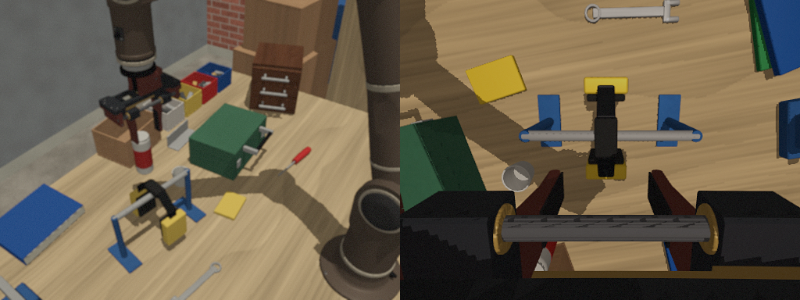

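The ears hang level on the rail (left view about (160,208); wrist view crown (606,130), cups symmetric) and everything else is in place. Now to the handle.

```bash
python3 -m inch '0 0 0 0 0 4 6;0 0 0 0 0 8 6;0 0 0 0 0 8 6;0 0 0 0 0 8 6;0 0 0 0 0 8 6;0 0 0 0 0 8 6;0 0 0 0 0 8 6;0 0 0 0 0 8 6;0 0 0 0 0 8 6;0 0 0 0 0 6 6;0 0 0 0 0 2 6;0 0 0 0 0 0 6'; python3 -m inch '-1.5 -0.5 0 0 0 0 4;-3 -0.9 0 0 0 0 4;-3 -0.9 0 0 0 0 4;-3 -0.9 0 0 0 0 4;-3 -0.9 0 0 0 0 4;-3 -0.9 0 0 0 0 4;-3 -0.9 0 0 0 0 4;-3 -0.9 0 0 0 0 4;-3 -0.9 0 0 0 0 4;-3 -0.9 0 0 0 0 4;-3 -0.9 0 0 0 0 4;-3 -0.9 0 0 0 0 4;-3 -0.9 0 0 0 0 4;-3 -0.9 0 0 0 0 4;-2 -0.6 0 0 0 0 4;-0.9 -0.4 0 0 0 0 4;0 0 0 0 0 0 4;0 0 0 0 0 0 4'; python3 -m inch '0 0 2 0 0 0 4;0 0 3 0 0 0 4;0 0 3 0 0 0 4;0 0 3 0 0 0 4;0 0 2 0 0 0 4;0 0 1 0 0 0 4;0 0 0 0 0 0 4;0 0 0 0 0 0 4'
python3 - <<'E'
from h import *
s=r.get_state(); print(s['q'],s['eef_pos'],s['orientation'])
Pw=r.camera_params('wrist'); aw,dw=r.camera('wrist'); W3=cloud(Pw,dw); W=W3.reshape(-1,3); np.savez('w4.npz',W=W3,a=aw)
x,y,z=W.T; A=aw.reshape(-1,3).astype(int)
m=(abs(x-.435)<.02)&(abs(y+.23)<.1)&(z>.097)&(z<.115)
print(m.sum(),cv2.minAreaRect((W[m][:,:2]*1000).astype(np.float32)),np.median(W[m],0),np.percentile(z[m],95))
m2=m&(A.max(1)<70)
v=cv2.fitLine(W[m2][:,:2].astype(np.float32),cv2.DIST_HUBER,0,.01,.01).ravel(); print(m2.sum(),v,W[m2].min(0),W[m2].max(0))
m=(z>.113)&(z<.127)&(x>.45)&(x<.7)&(y<-.05)&(y>-.4); print(cv2.minAreaRect((W[m][:,:2]*1000).astype(np.float32)))
cv2.imwrite('pics/w4.png',aw)
E
```

```text
clock: 14.55
eef_pos: [0.5356, 0.2124, 0.3564]
orientation: [0.682, 0.731, -0.001, -0.0]
force: [0.4, -0.4, -0.1]
grip_width: 0.0602
gripper_force: 0.0
clock: 16.35
eef_pos: [0.4347, -0.2287, 0.3576]
orientation: [0.682, 0.732, 0.0, -0.0]
force: [0.2, 0.3, -0.4]
grip_width: 0.0399
gripper_force: 0.0
clock: 17.15
eef_pos: [0.4354, -0.2292, 0.2185]
orientation: [0.682, 0.732, 0.0, 0.0]
force: [0.1, 0.1, -0.1]
grip_width: 0.0398
gripper_force: 0.0
[ 0.70414712  0.21323564 -0.36779369  1.8972241   0.08796515  1.04557342
  0.37094014] [ 0.43543142 -0.22917827  0.21853325] [6.81537630e-01 7.31782856e-01 2.56406929e-04 4.94629124e-04]
2718 ((444.1884460449219, -228.56900024414062), (29.628997802734375, 140.6466522216797), 3.3616554737091064) [ 0.4379342  -0.21862645  0.1067344 ] 0.10983415408794962
1716 [ 0.05678931 -0.9983862   0.4365365  -0.22525063] [ 0.42687939 -0.28867431  0.09941373] [ 0.44800092 -0.17028654  0.10914179]
((571.3854370117188, -219.46246337890625), (179.71458435058594, 259.73388671875), 4.140585899353027)
```

View pics/w4.png

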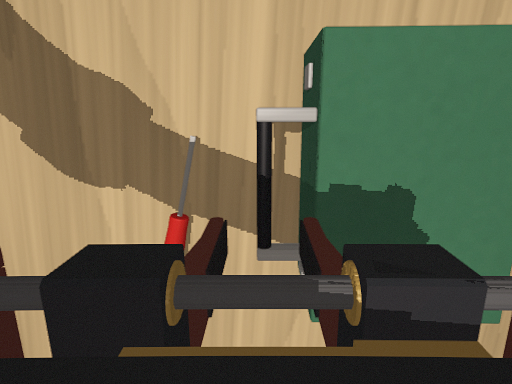

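The wrist view shows the bar at about column 265, rows 120-250, square between the open fingers (tips at columns 220 and 308). It is measured at (436.5,-229.2), 1 mm off in tool y.

```bash
python3 -m inch '0 0.1 1.5 0 0 0 4;0 0 2 0 0 0 4;0 0 2 0 0 0 4;0 0 2 0 0 0 4;0 0 2 0 0 0 4;0 0 1.5 0 0 0 4;0 0 1 0 0 0 4;0 0 1 0 0 0 4;0 0 0.6 0 0 0 4;0 0 0 0 0 0 4;0 0 0 0 0 0 4;0 0 0 0 0 0 1;0 0 0 0 0 0 1;0 0 0 0 0 0 1;0 0 0 0 0 0 1;0 0 0 0 0 0 1;0 0 0 0 0 0 1' 25
python3 - <<'E'
import numpy as np
t=np.arange(0,1.301,.05); x=-22.5*np.cos(t)+2*np.sin(t); h=22.5*np.sin(t)+2*np.cos(t)
for a,b,c in zip(t[1:],np.diff(x),np.diff(h)): print('%.2f  %.2f %.2f'%(a,b,-c))
E
```

```text
clock: 18.9
eef_pos: [0.4364, -0.2296, 0.0819]
orientation: [0.682, 0.731, 0.0, 0.001]
force: [2.0, -0.1, -0.8]
grip_width: 0.013
gripper_force: 25.0
0.05  0.13 -1.12
0.10  0.18 -1.11
0.15  0.24 -1.10
0.20  0.29 -1.09
0.25  0.35 -1.07
0.30  0.40 -1.06
0.35  0.45 -1.03
0.40  0.51 -1.01
0.45  0.55 -0.98
0.50  0.60 -0.95
0.55  0.65 -0.92
0.60  0.70 -0.89
0.65  0.74 -0.85
0.70  0.78 -0.82
0.75  0.82 -0.78
0.80  0.86 -0.73
0.85  0.89 -0.69
0.90  0.93 -0.64
0.95  0.96 -0.60
1.00  0.99 -0.55
1.05  1.01 -0.50
1.10  1.04 -0.45
1.15  1.06 -0.39
1.20  1.08 -0.34
1.25  1.09 -0.29
1.30  1.11 -0.23
```

```bash
python3 -m inch '0 0.05 -0.56 0 0 0 1;0 0.08 -0.56 0 0 0 1;0 0.18 -1.11 0 0 0 1;0 0.24 -1.1 0 0 0 1;0 0.29 -1.09 0 0 0 1;0 0 0 0 0 0 1;0 0 0 0 0 0 1'
```

```text
clock: 19.6
eef_pos: [0.4443, -0.229, 0.1258]
orientation: [0.682, 0.731, 0.0, 0.0]
force: [4.1, -1.4, -5.2]
grip_width: 0.0136
gripper_force: 25.0
```

```bash
python3 -m inch '0 0.35 -1.07 0 0 0 1;0 0.4 -1.06 0 0 0 1;0 0.45 -1.03 0 0 0 1;0 0.51 -1.01 0 0 0 1;0 0.55 -0.98 0 0 0 1;0 0.6 -0.95 0 0 0 1;0 0.65 -0.92 0 0 0 1;0 0.7 -0.89 0 0 0 1;0 0 0 0 0 0 1;0 0 0 0 0 0 1'
python3 - <<'E'
from h import *
s=r.get_state(); p=np.array(s['eef_pos'])+[0,0,.019]
c=np.array([np.cos(.0723),np.sin(.0723)]); d=(p[:2]-np.array([.661,-.213]))@c; h=p[2]-.08
print('theta',np.pi-np.arctan2(h,d)-(np.arctan2(20,225)),'rad',np.hypot(d,h))
E
```

```text
clock: 20.6
eef_pos: [0.4839, -0.2262, 0.2055]
orientation: [0.682, 0.731, -0.002, -0.002]
force: [-9.8, -0.3, 4.0]
grip_width: 0.0132
gripper_force: 25.0
theta 0.5942319592004996 rad 0.22897185432961115
```

```bash
cat >> h.py <<'E'
def lid(name):
    """lid angle from the green lid top in the camera's cloud, by RANSAC-free plane fit near the expected place"""
    P=r.camera_params(name); a,d=r.camera(name); W=cloud(P,d).reshape(-1,3); A=a.reshape(-1,3).astype(int)
    c=np.array([np.cos(.0723),np.sin(.0723)]); H=np.array([.661,-.213,.08])
    X=(W[:,:2]-H[:2])@c; Y=(W[:,:2]-H[:2])@np.array([-c[1],c[0]]); Z=W[:,2]-.08
    g=(A[:,1]>A[:,2]+12)&(abs(Y)<.12)&(X>-.25)&(X<.1)&(Z>.0)
    return a,X[g],Y[g],Z[g],(X,Y,Z,A)
E
python3 - <<'E'
from h import *
s=r.get_state(); print(s['force'],s['moment'],s['eef_pos'])
for n in ('top','side'):
    a,X,Y,Z,F=lid(n)
    cv2.imwrite(f'pics/{n}5.png',a)
    # angle scan: lid-frame z of the top should be 0.040
    best=[]
    for t in np.arange(.3,1.5,.005):
        zl=-np.sin(t)*(-X)*-1*-1+0  # placeholder
        zl=X*np.sin(t)+Z*np.cos(t); xl=X*np.cos(t)-Z*np.sin(t)
        best.append((((abs(zl-.04)<.003)&(xl<0)&(xl>-.185)).sum(),t))
    print(n,len(X),sorted(best)[-4:])
a=cv2.imread('pics/side5.png'); b=cv2.imread('pics/top5.png')
cv2.imwrite('pics/c5.png',np.hstack([cv2.resize(a[60:250,180:400],(440,380)),cv2.resize(b[100:290,230:410],(360,380))]))
E
```

```text
[-9.79565873 -0.29030535  4.02952104] [-0.18113889  2.18563137  0.04040413] [ 0.48386516 -0.22620192  0.20548946]
top 3218 [(np.int64(2581), np.float64(0.5750000000000002)), (np.int64(2649), np.float64(0.5800000000000003)), (np.int64(2653), np.float64(0.5900000000000003)), (np.int64(2674), np.float64(0.5850000000000002))]
side 1777 [(np.int64(1288), np.float64(0.5900000000000003)), (np.int64(1302), np.float64(0.5850000000000002)), (np.int64(1307), np.float64(0.5750000000000002)), (np.int64(1309), np.float64(0.5800000000000003))]
```

View pics/c5.png

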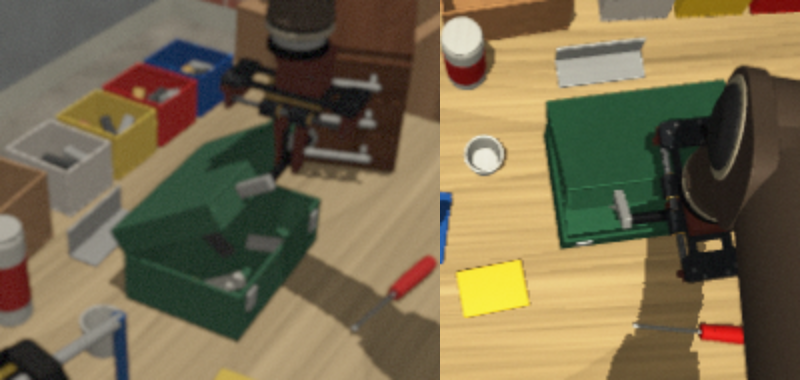

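The crops show the lid about a third open, with the gripper on the bar and the other objects in place. The cloud gives a lid angle of about 0.58, and the bar has crept about 4 mm down the pads, which explains the 10 N. I'll grip harder, correct the height, and go on in stages.

```bash
python3 -m inch '0 0 0 0 0 0 1;0 0 -0.2 0 0 0 1;0 0 -0.2 0 0 0 1;0 0 0 0 0 0 1;0 0 0 0 0 0 1' 45; python3 -m inch '0 0.37 -0.43 0 0 0 1;0 0.37 -0.42 0 0 0 1;0 0.39 -0.41 0 0 0 1;0 0.39 -0.41 0 0 0 1;0 0.41 -0.39 0 0 0 1;0 0.41 -0.39 0 0 0 1;0 0.43 -0.37 0 0 0 1;0 0.43 -0.36 0 0 0 1;0 0.45 -0.35 0 0 0 1;0 0.45 -0.34 0 0 0 1;0 0 0 0 0 0 1;0 0 0 0 0 0 1'
cat >> h.py <<'E'
def report():
    s=r.get_state(); p=np.array(s['eef_pos'])+[0,0,.019]
    c=np.array([np.cos(.0723),np.sin(.0723)]); d=(p[:2]-np.array([.661,-.213]))@c; h=p[2]-.08
    print('F',s['force'].round(1),'grasp d,h mm',(d*1000).round(1),(h*1000).round(1))
    for n in ('top','side'):
        a,X,Y,Z,F=lid(n); best=[]
        for t in np.arange(.3,1.7,.005):
            zl=X*np.sin(t)+Z*np.cos(t); xl=X*np.cos(t)-Z*np.sin(t)
            m=(xl<-.02)&(xl>-.185); best.append((((abs(zl-.04)<.002)&m).sum(),((abs(zl-.04)<.004)&m).sum(),t))
        b=np.array(best); 
        for k in (0,1): i=b[:,k]>.8*b[:,k].max(); print(n,b[:,k].max(),'theta',(b[i,2]*b[i,k]).sum()/b[i,k].sum())
    t=b[b[:,1].argmax(),2]; print('bar d,h expected',-225*np.cos(t)+20*np.sin(t),225*np.sin(t)+20*np.cos(t))
E
python3 -c "
from h import *;report()"
```

```text
clock: 21.2
eef_pos: [0.4866, -0.226, 0.2092]
orientation: [0.682, 0.731, 0.0, 0.0]
force: [0.7, -1.5, -5.1]
grip_width: 0.013
gripper_force: 45.0
clock: 22.4
eef_pos: [0.5265, -0.2232, 0.2487]
orientation: [0.682, 0.731, -0.001, -0.0]
force: [-7.2, -0.7, 4.4]
grip_width: 0.0126
gripper_force: 45.0
F [-7.2 -0.7  4.4] grasp d,h mm -134.9 187.7
top 1366.0 theta 0.8498069168734496
top 1476.0 theta 0.8471772701394825
side 191.0 theta 0.8447448015122879
side 249.0 theta 0.8347568523430597
bar d,h expected -137.08841859383577 179.53207370116704
```

```bash
python3 -m inch '0 0 -0.1 0 0 0 1;0 0 -0.1 0 0 0 1;0 0.465 -0.34 0 0 0 1;0 0.465 -0.34 0 0 0 1;0 0.48 -0.32 0 0 0 1;0 0.48 -0.32 0 0 0 1;0 0.495 -0.295 0 0 0 1;0 0.495 -0.295 0 0 0 1;0 0.505 -0.27 0 0 0 1;0 0.505 -0.27 0 0 0 1;0 0.52 -0.245 0 0 0 1;0 0.52 -0.245 0 0 0 1;0 0 0 0 0 0 1;0 0 0 0 0 0 1';python3 -c "
from h import *;report()"
```

```text
clock: 23.9
eef_pos: [0.5765, -0.2196, 0.2788]
orientation: [0.682, 0.731, 0.0, 0.0]
force: [4.3, -3.4, -13.3]
grip_width: 0.0129
gripper_force: 45.0
F [  4.3  -3.4 -13.3] grasp d,h mm -84.7 217.8
top 591.0 theta 1.102343265052763
top 673.0 theta 1.0969376849720494
side 93.0 theta 0.9096290491118083
side 184.0 theta 0.9167404129793516
bar d,h expected -124.19570466834973 188.68075403159713
```

```bash
python3 -m inch '0 0 0.1 0 0 0 1;0 0 0.1 0 0 0 1;0 0.53 -0.195 0 0 0 1;0 0.53 -0.195 0 0 0 1;0 0.54 -0.17 0 0 0 1;0 0.54 -0.17 0 0 0 1;0 0 0 0 0 0 1;0 0 0 0 0 0 1';python3 -c "
from h import *;report()"
```

```text
clock: 24.8
eef_pos: [0.5986, -0.2182, 0.2859]
orientation: [0.682, 0.731, 0.001, 0.001]
force: [-2.1, -2.2, 6.3]
grip_width: 0.013
gripper_force: 45.0
F [-2.1 -2.2  6.3] grasp d,h mm -62.6 224.9
top 218.0 theta 1.2020511221945145
top 313.0 theta 1.1897269503546106
side 165.0 theta 1.1172697795071345
side 235.0 theta 1.0715286624203828
bar d,h expected -94.60502126375809 205.1216467164884
```

```bash
python3 -m inch '0 0.545 -0.2 0 0 0 1;0 0.545 -0.2 0 0 0 1;0 0.545 -0.15 0 0 0 1;0 0.545 -0.12 0 0 0 1;0 0 0 0 0 0 1;0 0 0 0 0 0 1;0 0 0 0 0 0 1;0 0 0 0 0 0 1';python3 -c "
from h import *;report()"
```

```text
clock: 25.7
eef_pos: [0.6192, -0.2169, 0.2911]
orientation: [0.682, 0.731, -0.0, 0.0]
force: [-1.0, -2.3, 3.2]
grip_width: 0.0129
gripper_force: 45.0
F [-1.  -2.3  3.2] grasp d,h mm -42.0 230.1
top 117.0 theta 1.100020576131688
top 208.0 theta 1.1094569067296347
side 358.0 theta 1.2377902621722856
side 469.0 theta 1.2379225041019821
bar d,h expected -54.16348400973368 219.29732556492186
```

```bash
python3 - <<'E'
from h import *
a,_,_,_,(X,Y,Z,A)=lid('side')
g=(A[:,1]>A[:,2]+8)&(abs(Y-.13)<.006)&(X>-.2)&(X<.15)&(Z>.02)&(Z<.25)
p=np.stack([X[g],Z[g]],1)*1000
print(g.sum(),np.median(Y[g]),cv2.minAreaRect(p.astype(np.float32)),p.min(0),p.max(0))
v=cv2.fitLine(p.astype(np.float32),cv2.DIST_HUBER,0,.01,.01).ravel(); print(v,np.degrees(np.arctan2(v[1],v[0])))
# edges: per height bin, min/max X
bins=np.arange(30,170,5); 
E_=np.array([[b+2.5,*np.percentile(p[(p[:,1]>=b)&(p[:,1]<b+5)][:,0],[3,97])] for b in bins if ((p[:,1]>=b)&(p[:,1]<b+5)).sum()>8])
for k in (1,2):
    m=np.polyfit(E_[:,0],E_[:,k],1); print('edge theta',np.pi/2-np.arctan(-m[0]) ,'X at h=0',m[1])
b,_=r.camera('wrist'); c=cv2.resize(a[20:250,150:410],(520,460))
cv2.imwrite('pics/f6.png',c)
E
```

```text
654 0.12977269078087195 ((-6.923564910888672, 98.59081268310547), (39.476951599121094, 171.03756713867188), 16.135488510131836) [-48.83366921  20.05407691] [ 33.56360329 184.7540937 ]
[  0.2844926   -0.95867825  -9.750974   103.9942    ] -73.47147
edge theta 1.284750467016889 X at h=0 3.502947585395634
edge theta 1.2706632970031622 X at h=0 39.47895676777849
```

View pics/f6.png

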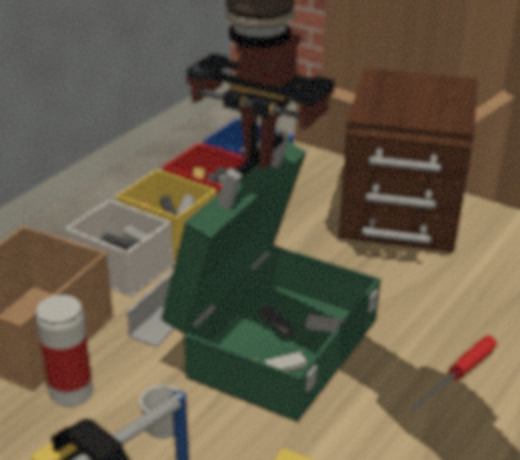

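The crop shows the lid standing near 74° with the gripper on the bar, nothing else disturbed and the ears still on the rail (bottom left). Angle estimates are 1.289 (end face) and 1.295 (gripper), so I'll add a final 1.5 mm.

```bash
python3 -m inch '0 0.15 -0.05 0 0 0 1;0 0 0 0 0 0 1;0 0 0 0 0 0 1;0 0 0 0 0 0 1;0 0 0 0 0 0 1;0 0 0 0 0 0 1;0 0 0 0 0 0 1;0 0 0 0 0 0 1'; python3 - <<'E'
from h import *
for k in range(3):
    a,_,_,_,(X,Y,Z,A)=lid('side')
    g=(A[:,1]>A[:,2]+8)&(abs(Y-.13)<.006)&(X>-.2)&(X<.15)&(Z>.02)&(Z<.25)
    p=np.stack([X[g],Z[g]],1)*1000
    print('theta',np.radians(90-cv2.minAreaRect(p.astype(np.float32))[2]))
s=r.get_state(); print(s['force'],s['joint_vel'].round(4),s['eef_pos'])
P=r.camera_params('top'); a,d=r.camera('top'); W=cloud(P,d).reshape(-1,3); x,y,z=W.T
m=(abs(x-.536)<.06)&(abs(y-.213)<.03)&(z>.183)&(z<.2); print('crown',m.sum(),np.median(W[m],0))
E
```

```text
clock: 26.7
eef_pos: [0.6207, -0.2167, 0.2914]
orientation: [0.682, 0.731, -0.0, -0.0]
force: [-1.4, -4.0, 0.1]
grip_width: 0.0134
gripper_force: 45.0
theta 1.299583097305994
theta 1.3079486522116648
theta 1.2867194966086934
[-2.07394301 -5.45549283  1.17166715] [ 0.0006  0.0011 -0.      0.0013 -0.0004 -0.0002 -0.0009] [ 0.62070068 -0.2167483   0.29144982]
crown 355 [0.53603072 0.20921968 0.19094855]
```

The lid is at about 1.30 and still, and the ears hang unchanged (crown at 191 mm).

```bash
python3 -c "
from plant import r; print(r.hand_in())"
```

```text
the job is handed in; nothing more can be done
None
```

The ear defenders hang by the headband on the rail, and the gripper still holds the lid by its handle, steady at about 1.30 rad (its balance point); the job was handed in at about 27 s, and I saw no bystander move.

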